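# Lay out a two-sample preparation board

### The arm

A 6-joint arm with a two-finger parallel gripper is mounted at the origin on a cart in front of the work surface, level with it; the furniture and walls round the work are solid. World frame = base frame: x ahead of the robot, y to its left, z up, the work surface at z = 0. Lengths are in m, angles in degrees, forces in N, time in s.
With the tool pointing down it reaches from about 0.325 to 0.75 m from the base axis. Payload 7.6 kg.
Tool frame: the origin (TCP) lies on the centre line of the jaws, within the pads' length; the fingertips stand 25 mm ahead of it and the grasp point (between the pads) lies 6 mm ahead of it (env.tip_extent is the z of the fingertips in the tool frame, in m); z points along the fingers, y is the direction in which the jaws open and shut (so a half turn about z gives the same grasp; the last joint's range is limited). The gripper opens to 85 mm and grips with 20 to 120 N. Pads are 22 mm wide; open, the fingers measure 114 mm over their backs; the gripper's body (76 mm by 85 mm) begins 54 mm behind the grasp point. The pads swing forward as they close: fully open they stand 13 mm farther back than shut.
Start: joints at [62.435, 2.991, 80.254, -0, 96.75, -4.028], TCP at [0.21, 0.481, 0.256] pointing down, gripper open.
Joint ranges: [-166.34, 166.34], [-52.06, 124.39], [6.96, 135.62], [-60.46, 240.46], [14.63, 156.25], [-167.68, 167.68]. Speed limits (degrees/s): [147.25, 147.25, 172.46, 180, 180, 180].

### API

Orientations are given as [roll, pitch, yaw] about the fixed x, y, z axes, in that order (R = Rz(yaw) Ry(pitch) Rx(roll)).
In Python, from plant import readout, vision, close_job, recognise, trace, landmark_of, env gives the robot as it stands.
- The arm moves only by the shell command python3 -m creep 'ROWS'. ROWS is JSON, a list of rows, each a list of 3 entries, a list of its own where there are three numbers: the shift along the tool's x, y, z in mm, then the turn, a rotation vector about the tool's x, y, z in rad, then the closure, from 0 (fully open) to 1 (shut). In form: [[[tx, ty, tz], [ax, ay, az], jaw], ...]. A call has 1 to 20 rows; each row shifts and turns the commanded pose from where the row before left it, along the tool's axes as they then stand; what a row does not reach is not made up. A row lasts 1/8 s, in which the tool goes at most 62.5 mm and 10.7 degrees, less where a joint would pass 70% of its speed; a pose out of reach is approached as far as the arm can. A call is refused whole if a number of a shift passes 62.5 or a number of a turn 0.188, either way. A call with a gripper value outside its range is refused whole. The fingers move at their own pace and stop on an object; the grip force is fixed at half the most. Time passes only in rows, so rows that do not move let the fingers close. It gives the time, the measured TCP pose, the force and the opening at its end, in the units of the state.
- readout.get_state(): the state, without advancing time (a new reading comes with each control period).
- vision.grab_frame(name): name is "side" or "top"; returns a dict with "img" (420x560x3 uint8, red, green, blue), "camera_matrix" (3x3 intrinsics, pixels), "extrinsics" (4x4, takes a point from camera to world coordinates). Camera axes: x right, y up, looking along -z (the intrinsics and any distortion apply to the point x, -y, -z); pixel columns grow to the right and rows downward; lengths in m; the calibration is good to about 2 mm. A picture is of the moment at which its call begins. There is no depth.
- close_job(): hands the job in, once; it reports no verdict.
Trained networks look in a picture, given as the dict that the camera call returned (one of the last four; its "shot" number tells which), for a name from the list of things; names that differ only in an ending like _2 or _b are one class to them, and where a whole thing is asked for, a point or a joint stands for the part that bears it (a point fixed in the world has none). Each returns a list of dicts, best first, with "confidence" (0 to 1); they miss things now and then, are a little off and sometimes report something else, mostly with a low value. They report only what shows in the picture. A call takes as long as a camera call.
- recognise(picture, label): "position" ([x, y, z] in m, in the coordinates of the camera as it stood for that picture, good to about 4 mm: the middle of the surface that is visible of it).
- trace(picture, label): "region" (420x560 bool, what is visible of it).
- landmark_of(picture, label): "position" ([x, y, z] in m, in the coordinates of the camera as it stood for that picture, good to about 4 mm: a listed point, or the origin of a listed thing).
The state is a dict: "time": time; "q": joint angles; "dq": joint speeds; "joint_efforts": joint torques, N m; "ee_pos": TCP position; "orientation": TCP orientation; "contact_force": force on the tool from outside, world axes, zero at the start; "wrist_torque": the same for the moment, N m; "grip_width": finger opening in m.
Only numpy, scipy, OpenCV 4.12 (cv2) and the standard library are available. Lean on these libraries where they do the work, as an engineer would, in place of code of your own. Each camera call takes 0.05 s, during which the arm holds its last target.

### The job

Set up the white preparation board beside the microscope. First stand the two bottles upright on the grey rings in its back row: the dropper bottle on the ring behind the yellow pad, the amber bottle on the ring behind the blue pad. Then put the dish of red pieces centred on the yellow pad and the dish of brown pieces on the blue pad, and last lay the blue marker lengthwise on the marked strip between the two dishes; tip nothing over and leave the tip box and the slide case where they are.

Things in the scene. Friction and masses are not known exactly. Their poses are not given: they have to be found in the camera images.
- dropper_c (a point): Centre (47.5 mm above its underside) of a clear glass dropper bottle with a pale label and a black rubber dropper cap; 95 mm tall, round body 33 mm in diameter up to 55 mm high, narrowing to a cap 20 mm in diameter above 66 mm. Loose, stands upright on the worktop, z axis up; 45 g or so.
- amber_c (a point): Centre (42.5 mm above its underside) of an amber glass bottle with a white cap and a blank paper label; 85 mm tall, round body 40 mm in diameter, narrower at the neck and cap (the body is full width up to at least 45 mm high). Loose, stands upright on the worktop, z axis up; 80 g or so.
- dish_red_c (a point): Centre (7.5 mm above its underside) of a round clear petri dish holding orange-red pieces; 55 mm in diameter, 15 mm high. Loose, left of the microscope, z axis up; about 22 g; can be gripped across its outer wall. (Similar dishes far off on the right end of the bench are scenery.)
- dish_brown_c (a point): Centre (7.5 mm above its underside) of a round clear petri dish holding dark brown pieces; 55 mm in diameter, wall 15 mm high, pieces to 17 mm. Loose, left of the microscope, z axis up; 22 g or so; can be gripped across its outer wall.
- marker_c (a point): Centre (6.5 mm above its underside) of a blue marker pen lying flat; 132 mm long along its y axis, 13 mm wide, 15 mm high with its clip. Loose.
- board: White flat board fixed to the worktop, 210 mm (x axis, pointing to its back row) by 270 mm (y axis, to the left), top 6 mm above the worktop. Origin: centre of its underside. Flat printed marks: two grey rings, 50 mm wide, in the back row at x +50, y +75 and -75 mm; an outlined strip for the marker, 140 x 24 mm, along x, centred at x -20, y 0. The pads lie at x -50, y +75 and -75 mm, either one on the left.
- pad_yellow: Round yellow pad, 64 mm in diameter, fixed flat on the front row of the board. Origin: centre of its underside, on the board's top; its upper face is 2 mm higher, 8 mm above the worktop. Its axes are parallel to the board's (x to the back row): the grey ring behind it has its centre 100 mm along +x.
- pad_blue: Round blue pad, otherwise like the yellow one: 64 mm in diameter, upper face 8 mm above the worktop, axes parallel to the board's; the grey ring behind it has its centre 100 mm along +x.
- tip_box: Bystander, to be left alone: dark blue box of pipette tips, 88 x 126 x 48 mm (x, y, z), loose, at the back on the left. Origin: centre of its underside. (Between it and the board a tall microscope, fixed furniture, fills about x 0.52 to 0.85 m, y -0.11 to 0.08 m, to 0.35 m height: carry things round the front of it.)
- slide_case: Bystander, to be left alone: dark grey-green flat slide case, 101 x 175 x 37 mm (its x, y, z), loose, lying across behind the board. Origin: centre of its underside.

How it is judged (in metres and radians):
On the way, in this order (a step that is already met when the one before it is completed fails the run):
1. both bottles stand on their rings in the back row, released (x of dropper_c in the frame of pad_yellow between 0.088 and 0.112 m and y of dropper_c in the frame of pad_yellow between -0.012 and 0.012 m and height (world z) of dropper_c between 0.0475 and 0.0595 m and angle between each of dropper_c, amber_c's own z axis and vertical below 0.1 rad and x of amber_c in the frame of pad_blue between 0.088 and 0.112 m and y of amber_c in the frame of pad_blue between -0.012 and 0.012 m and height (world z) of amber_c between 0.0425 and 0.0545 m and contact force between the fingers and dropper below 0.1 N and contact force between the fingers and amber below 0.1 N), for 0.2 s.
2. both dishes are on their pads, released, the bottles still in place (x of dropper_c in the frame of pad_yellow between 0.088 and 0.112 m and y of dropper_c in the frame of pad_yellow between -0.012 and 0.012 m and height (world z) of dropper_c between 0.0475 and 0.0595 m and angle between each of dropper_c, amber_c, dish_red_c, dish_brown_c's own z axis and vertical below 0.1 rad and x of amber_c in the frame of pad_blue between 0.088 and 0.112 m and y of amber_c in the frame of pad_blue between -0.012 and 0.012 m and height (world z) of amber_c between 0.0425 and 0.0545 m and horizontal distance between dish_red_c and pad_yellow below 0.012 m and height (world z) of dish_red_c between 0.0105 and 0.0205 m and horizontal distance between dish_brown_c and pad_blue below 0.012 m and height (world z) of dish_brown_c between 0.0105 and 0.0205 m and contact force between the fingers and dish_red below 0.1 N and contact force between the fingers and dish_brown below 0.1 N), for 0.2 s.
3. the marker lies on its strip between the dishes (x of marker_c in the frame of board between -0.04 and 0 m and y of marker_c in the frame of board between -0.012 and 0.012 m and height (world z) of marker_c below 0.022 m and angle between the y axis of marker_c and the x axis of board, either way round below 0.15 rad), for 0.2 s.
At the end, for the whole second after the job is handed in: Dropper bottle upright behind the yellow pad, amber bottle behind the blue pad (12 mm from the ring centre along x and y), red dish flat within 12 mm of the yellow pad centre, brown of the blue; marker on its strip (12 mm across, 20 mm along, 0.15 rad, either way round); all at rest (all of step 3 and x of dropper_c in the frame of pad_yellow between 0.088 and 0.112 m and y of dropper_c in the frame of pad_yellow between -0.012 and 0.012 m and height (world z) of dropper_c between 0.0475 and 0.0595 m and angle between each of dropper_c, amber_c, dish_red_c, dish_brown_c's own z axis and vertical below 0.1 rad and x of amber_c in the frame of pad_blue between 0.088 and 0.112 m and y of amber_c in the frame of pad_blue between -0.012 and 0.012 m and height (world z) of amber_c between 0.0425 and 0.0545 m and horizontal distance between dish_red_c and pad_yellow below 0.012 m and height (world z) of dish_red_c between 0.0105 and 0.0205 m and horizontal distance between dish_brown_c and pad_blue below 0.012 m and height (world z) of dish_brown_c between 0.0105 and 0.0205 m and linear speed of each of dropper, amber, dish_red, dish_brown, marker below 0.02 m/s); the robot touches nothing.
It fails at once if a dish is set down by the pads before both bottles stand in the back row (((horizontal distance between dish_red_c and pad_yellow below 0.06 m and height (world z) of dish_red_c below 0.021 m) or (horizontal distance between dish_red_c and pad_blue below 0.06 m and height (world z) of dish_red_c below 0.021 m) or (horizontal distance between dish_brown_c and pad_yellow below 0.06 m and height (world z) of dish_brown_c below 0.021 m) or (horizontal distance between dish_brown_c and pad_blue below 0.06 m and height (world z) of dish_brown_c below 0.021 m)) and not (x of dropper_c in the frame of pad_yellow between 0.08 and 0.12 m and y of dropper_c in the frame of pad_yellow between -0.02 and 0.02 m and height (world z) of dropper_c between 0.0475 and 0.0595 m and angle between each of dropper_c, amber_c's own z axis and vertical below 0.1 rad and x of amber_c in the frame of pad_blue between 0.08 and 0.12 m and y of amber_c in the frame of pad_blue between -0.02 and 0.02 m and height (world z) of amber_c between 0.0425 and 0.0545 m)).
It fails at once if a bottle or dish is tipped over (angle between any of dropper_c, amber_c, dish_red_c, dish_brown_c's own z axis and vertical above 0.7 rad).
It fails at once if the tip box or the slide case is moved more than 20 mm (distance of any of tip_box, slide_case from where it was at the start of the episode above 0.02 m).
It also fails if it takes over 144 s, if anything falls off the work surface, if the arm or the gripper's body presses on something with over 40 N, if the wrist force passes 120 N, or if a joint passes its speed limit or range.

## Working session

There is one attempt and no reset: what is moved stays moved. The work goes in short steps, Python scripts to look and compute and a shell command to move; the robot and the scene stay as the last step left them, time stands still between calls to the robot, and variables do not carry over. Pictures are saved under pics/ and viewed, and the job is handed in when it is done.

```bash
ls; mkdir -p pics; cat > h.py <<'E'
import numpy as np,cv2
from plant import readout, vision, close_job, recognise, trace, landmark_of, env
def shot(cam,fn=None):
    p=vision.grab_frame(cam)
    if fn: cv2.imwrite('pics/'+fn,p['img'][:,:,::-1])
    return p
def w(p,pos):
    return (p['extrinsics']@np.r_[pos,1])[:3]
def lm(p,l,f=landmark_of):
    return [(np.round(w(p,d['position']),4).tolist(),round(d['confidence'],2)) for d in f(p,l)[:3]]
E
python3 - <<'E'
from h import *
print(readout.get_state(), env.tip_extent)
for c in ['top','side']:
    p=shot(c,c+'0.png'); print(c,p['camera_matrix'].tolist(),p['extrinsics'].round(3).tolist(),[k for k in p])
    for l in ['dropper_c','amber_c','dish_red_c','dish_brown_c','marker_c','board','pad_yellow','pad_blue','tip_box','slide_case']:
        print(l,lm(p,l))
E
```

```text
pics
{'time': 0.0, 'q': array([ 6.24348483e+01,  3.02813697e+00,  8.03143460e+01, -2.04804788e-03,
        9.67495545e+01, -4.02699542e+00]), 'dq': array([-0.00969449,  0.01219184,  0.03466275, -0.01003009,  0.05779283,
       -0.00081277]), 'joint_efforts': array([ 5.20315507e-05, -3.81663001e+01, -3.60181296e+01, -6.82904920e-05,
        6.09217765e-03,  2.62892786e-05]), 'ee_pos': array([0.20951917, 0.48108749, 0.25545232]), 'orientation': array([-1.79908047e+02, -4.43425147e-03,  1.56461601e+02]), 'contact_force': array([ 0.299317  , -0.16908658, -0.11469823]), 'wrist_torque': array([-0.00265512, -0.05567989,  0.02719252]), 'grip_width': 0.08555991679033102} 0.025
top [[503.9275624920456, 0.0, 281.3459232261336], [0.0, 503.9275624920456, 211.83403264166455], [0.0, 0.0, 1.0]] [[0.001, 0.982, -0.188, 0.357], [-1.0, -0.003, -0.018, -0.023], [-0.019, 0.188, 0.982, 1.287], [0.0, 0.0, 0.0, 1.0]] ['img', 'camera_matrix', 'extrinsics', 'shot']
dropper_c [([0.4072, 0.2908, 0.0471], 0.6)]
amber_c [([0.4005, 0.1676, 0.0398], 0.57)]
dish_red_c [([0.5508, 0.3476, 0.0094], 0.62), ([0.4033, 0.1
[... 431 characters left out ...]
], [0.0, 0.0, 1.0]] [[0.912, 0.246, -0.328, 0.119], [-0.41, 0.545, -0.732, -1.013], [-0.002, 0.802, 0.598, 0.849], [0.0, 0.0, 0.0, 1.0]] ['img', 'camera_matrix', 'extrinsics', 'shot']
dropper_c [([0.403, 0.2992, 0.0468], 0.75)]
amber_c [([0.4008, 0.1647, 0.0428], 0.77)]
dish_red_c [([0.5516, 0.3448, 0.0088], 0.55)]
dish_brown_c [([0.545, 0.2179, 0.0105], 0.52)]
marker_c [([0.4132, -0.3511, 0.0054], 0.66), ([0.4549, -0.003, 0.0066], 0.58), ([0.4034, 0.2956, 0.0468], 0.18)]
board [([0.4755, -0.2862, 0.0017], 0.92)]
pad_yellow [([0.4167, -0.3521, 0.0061], 0.61)]
pad_blue [([0.4388, -0.2062, 0.005], 0.81)]
tip_box [([0.7436, 0.2424, 0.0002], 0.79)]
slide_case [([0.7232, -0.2896, -0.0026], 0.69)]
```

View pics/top0.png

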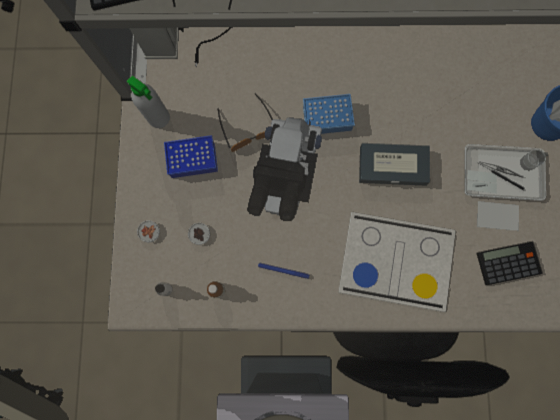

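View pics/side0.png

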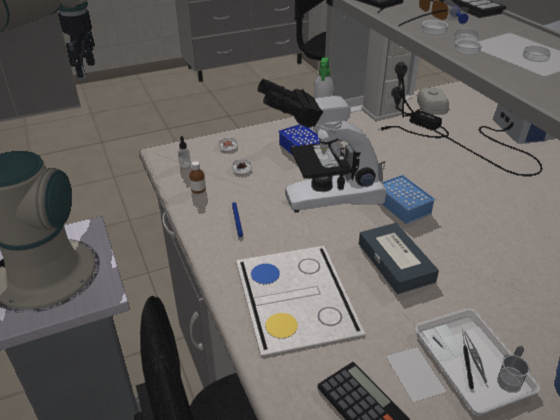

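The top view shows the board at right-front: blue pad (366,275), yellow (425,286), rings (371,236) and (430,246). The bottles are at (163,289) and (215,289), the dishes at (149,232) and (200,234), and the marker at (284,270). I'll refine these with pixel geometry.

```bash
cat >> h.py <<'E'
def ray(p,u,v,z):
    K=p['camera_matrix'];E=p['extrinsics']
    d=np.linalg.inv(K)@[u,v,1]; d=E[:3,:3]@[d[0],-d[1],-d[2]]; o=E[:3,3]
    return o+d*(z-o[2])/d[2]
def cen(p,m,z):
    v,u=np.nonzero(m); return ray(p,u.mean(),v.mean(),z).round(4),len(u)
def proj(p,X):
    E=np.linalg.inv(p['extrinsics']);c=E@np.r_[X,1];k=p['camera_matrix']@[c[0],-c[1],-c[2]];return k[:2]/k[2]
E
python3 - <<'E'
from h import *
for c in ['top','side']:
    p=shot(c); hsv=cv2.cvtColor(p['img'],cv2.COLOR_RGB2HSV)
    for l,z in [('pad_yellow',.008),('pad_blue',.008),('board',.006),('dish_red_c',.01),('dish_brown_c',.01),('marker_c',.009),('dropper_c',.0475),('amber_c',.0425)]:
        r=trace(p,l)
        for d in r[:2]:
            m=d['region']; v,u=np.nonzero(m)
            rect=cv2.minAreaRect(np.c_[u,v].astype(np.float32))
            # world rect in plane z
            W=np.array([ray(p,a,b,z)[:2] for a,b in zip(u,v)],dtype=np.float32)
            R=cv2.minAreaRect(W*1000)
            print(c,l,round(d['confidence'],2),len(u),cen(p,m,z)[0],'rect mm',np.round(R[0],1),np.round(R[1],1),round(R[2],1), 'px',u.min(),u.max(),v.min(),v.max())
    im=cv2.resize(p['img'],None,fx=1,fy=1)
    y=(hsv[...,0]>18)&(hsv[...,0]<32)&(hsv[...,1]>170); print('yellow',cen(p,y,.008))
p=shot('top'); im=p['img'][:,:,::-1]
cv2.imwrite('pics/z1.png',cv2.resize(im[210:310,100:240],None,fx=5.5,fy=5.5,interpolation=cv2.INTER_CUBIC))
cv2.imwrite('pics/z2.png',cv2.resize(im[205:315,330:460],None,fx=5.4,fy=5.4,interpolation=cv2.INTER_CUBIC))
E
```

```text
top pad_yellow 0.85 442 [ 0.4133 -0.3568  0.008 ] rect mm [ 413.6 -356.9] [58.  54.5] 90.0 px 413 436 274 296
top pad_yellow 0.71 2828 [ 0.7283 -0.2949  0.008 ] rect mm [ 727.8 -294. ] [182.1 111.9] 87.1 px 359 429 143 185
top pad_blue 0.98 443 [ 0.4398 -0.2095  0.008 ] rect mm [ 439.8 -209.3] [55.3 57.8] 88.5 px 354 376 263 286
top board 0.87 8025 [ 0.4788 -0.2934  0.006 ] rect mm [ 475.1 -292.3] [273.4 212.7] 80.0 px 339 455 212 310
top board 0.7 492 [ 0.4134 -0.3568  0.006 ] rect mm [ 413.1 -356.8] [60.  61.4] 43.6 px 412 437 273 297
top dish_red_c 0.77 383 [0.5503 0.3439 0.01  ] rect mm [551.2 344.7] [57.7 52.1] 89.9 px 137 159 221 241
top dish_brown_c 0.79 363 [0.5456 0.2135 0.01  ] rect mm [544.5 214.2] [55.8 50.4] 45.8 px 188 209 222 243
top marker_c 0.76 311 [ 0.451  -0.0029  0.009 ] rect mm [451.3  -2.7] [129.9  16.6] 77.2 px 258 308 263 277
top dropper_c 0.62 201 [0.4042 0.2882 0.0475] rect mm [404.3 287.8] [42.8 32.4] 68.9 px 155 172 281 295
top amber_c 0.74 243 [0.4028 0.162  0.0425] rect mm [402.3 162. ] [38.8 42. ] 0.0 px 207 224 281 297
top amber_c 0.72 207 [0.4037 0.2
[... 896 characters left out ...]
79 255 [0.5428 0.2113 0.01  ] rect mm [543.  212.4] [73.3 50.9] 68.5 px 232 250 159 173
side marker_c 0.67 234 [0.5503 0.34   0.009 ] rect mm [549.9 340.1] [77.9 54.2] 69.6 px 219 237 138 151
side marker_c 0.56 187 [ 0.4482 -0.0101  0.009 ] rect mm [449.1  -7.2] [136.8  13.8] 77.3 px 232 242 203 237
side dropper_c 0.63 277 [0.3991 0.2751 0.0475] rect mm [402.7 291.1] [168.6  30.8] 77.7 px 178 190 137 168
side amber_c 0.97 401 [0.3995 0.1547 0.0425] rect mm [401.8 163.7] [148.2  39.9] 75.4 px 189 205 162 193
yellow (array([nan, nan, nan]), 0)h.py:16: RuntimeWarning: Mean of empty slice.
  v,u=np.nonzero(m); return ray(p,u.mean(),v.mean(),z).round(4),len(u)
  ret = ret.dtype.type(ret / rcount)
```

View pics/z1.png

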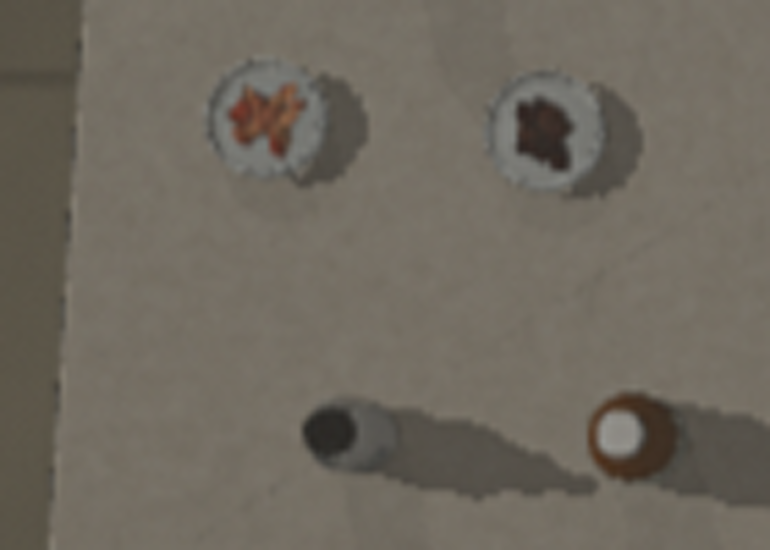

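View pics/z2.png

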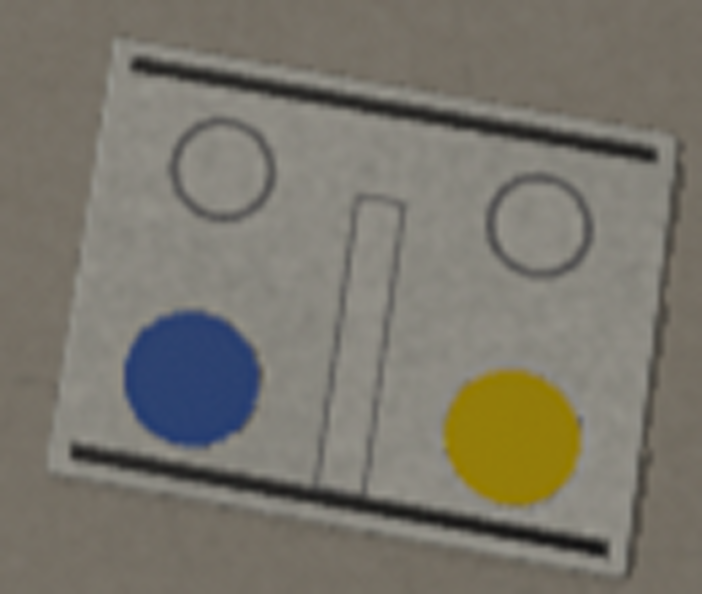

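```bash
python3 - <<'E'
from h import *
p=shot('top')
print('dropcap',ray(p,159.8,288.5,.095),'ambcap',ray(p,212.4,288.7,.085))
im=p['img'].astype(int)
g=im.max(2)
v,u=np.nonzero(g[280:298,152:168]<60);print('dark',u.mean()+152,v.mean()+280,ray(p,u.mean()+152,v.mean()+280,.095))
# outlines predicted vs zoom
for X in [(.404,.293,.095),(.404,.293,0),(.402,.165,0),(.402,.165,.085)]: print(X,proj(p,X))
s=shot('side'); i2=s['img'][:,:,::-1]
cv2.imwrite('pics/z3.png',cv2.resize(i2[125:205,160:270],None,fx=7,fy=7,interpolation=cv2.INTER_CUBIC))
for n,X in [('d',(.404,.293)),('a',(.402,.165))]:
  for z in (0,.085,.095): print(n,z,((proj(s,(*X,z))-[160,125])*7).round())
E
```

```text
dropcap [0.40144731 0.28551809 0.095     ] ambcap [0.40138269 0.16304144 0.085     ]
dark 159.55172413793105 288.2241379310345 [0.40208894 0.28613437 0.095     ]
(0.404, 0.293, 0.095) [156.68428855 287.40248565]
(0.404, 0.293, 0) [166.47497825 288.91045425]
(0.402, 0.165, 0) [216.76906765 289.72063259]
(0.402, 0.165, 0.085) [211.58154666 288.43612795]
d 0 [177. 285.]
d 0.085 [154. 103.]
d 0.095 [151.  81.]
a 0 [266. 453.]
a 0.085 [245. 265.]
a 0.095 [242. 242.]
```

View pics/z3.png

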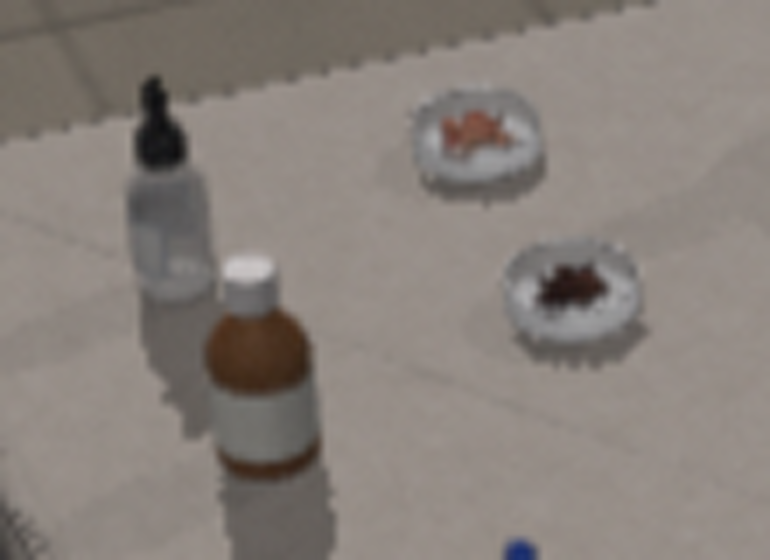

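Bottles: amber at about (0.402, 0.164) and dropper at about (0.403, 0.291), both confirmed against the side view. First I turn the tool to yaw 90, so that tool x = +y, tool y = +x and tool z = down.

```bash
python3 -m creep '[[[0,0,0],[0,0,0.145],0],[[0,0,0],[0,0,0.145],0],[[0,0,0],[0,0,0.145],0],[[0,0,0],[0,0,0.145],0],[[0,0,0],[0,0,0.145],0],[[0,0,0],[0,0,0.145],0],[[0,0,0],[0,0,0.145],0],[[0,0,0],[0,0,0.145],0],[[0,0,0],[0,0,0],0],[[0,0,0],[0,0,0],0]]'
```

```text
time: 3.4
ee_pos: [0.2097, 0.4813, 0.2563]
orientation: [180.0, -0.0, 90.2]
contact_force: [-0.6, 0.3, 0.5]
grip_width: 0.0854
```

```bash
python3 -m creep '[[[-31.5,32,7],[0,0,0],0],[[-31.5,32,7],[0,0,0],0],[[-31.5,32,7],[0,0,0],0],[[-31.5,32,7],[0,0,0],0],[[-31.5,32,7],[0,0,0],0],[[-31.5,32,7],[0,0,0],0],[[0,0,0],[0,0,0],0],[[0,0,0],[0,0,0],0]]'
```

```text
time: 4.4
ee_pos: [0.4015, 0.2926, 0.2145]
orientation: [-180.0, -0.0, 90.1]
contact_force: [-1.1, 1.2, 0.6]
grip_width: 0.0851
```

```bash
python3 -m creep '[[[-1,1,20],[0,0,0],0],[[0,0,20],[0,0,0],0],[[0,0,20],[0,0,0],0],[[0,0,20],[0,0,0],0],[[0,0,20],[0,0,0],0],[[0,0,20],[0,0,0],0],[[0,0,15],[0,0,0],0],[[0,0,12],[0,0,0],0],[[0,0,12],[0,0,0],0],[[0,0,0],[0,0,0],0],[[0,0,0],[0,0,0],0]]'; python3 - <<'E'
from h import *
s=shot('side'); i2=s['img'][:,:,::-1]
cv2.imwrite('pics/a1.png',cv2.resize(i2[85:205,130:270],None,fx=5,fy=5,interpolation=cv2.INTER_CUBIC))
E
```

```text
time: 5.78
ee_pos: [0.403, 0.2915, 0.0558]
orientation: [180.0, -0.0, 90.0]
contact_force: [-0.2, -0.8, -0.1]
grip_width: 0.0855
```

View pics/a1.png

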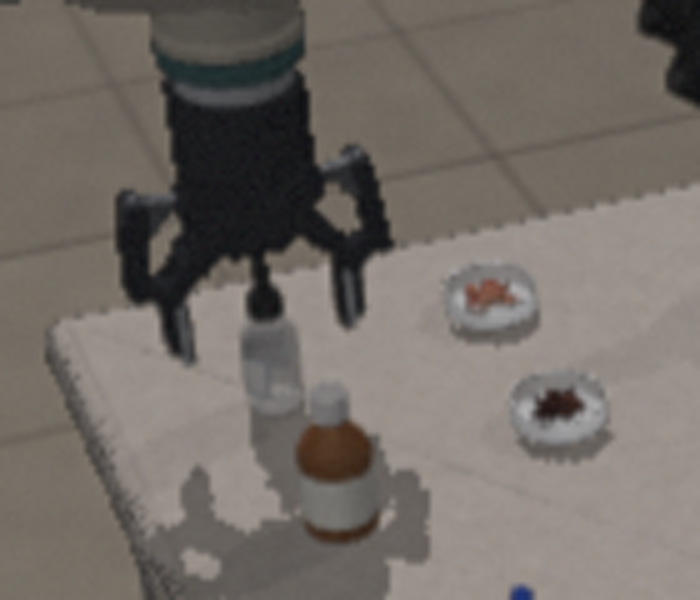

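The dropper bottle at (270,360) stands centred between the open fingers, and its tip is clear of the gripper body. Closing.

```bash
python3 -m creep '[[[0,0,0],[0,0,0],0.2],[[0,0,0],[0,0,0],0.35],[[0,0,0],[0,0,0],0.5],[[0,0,0],[0,0,0],0.7],[[0,0,0],[0,0,0],1],[[0,0,0],[0,0,0],1],[[0,0,0],[0,0,0],1],[[0,0,0],[0,0,0],1]]'
```

```text
time: 6.82
ee_pos: [0.4028, 0.2915, 0.0556]
orientation: [180.0, -0.0, 90.0]
contact_force: [-0.7, -0.4, 5.0]
grip_width: 0.0307
```

```bash
python3 -m creep '[[[0,0,-5],[0,0,0],1],[[0,0,-15],[0,0,0],1],[[0,0,-25],[0,0,0],1],[[0,0,-30],[0,0,0],1],[[0,0,-30],[0,0,0],1],[[0,0,-20],[0,0,0],1],[[0,0,-5],[0,0,0],1],[[0,0,0],[0,0,0],1]]'; python3 - <<'E'
from h import *
s=shot('side','a2.png')
E
```

```text
time: 7.82
ee_pos: [0.4025, 0.2913, 0.1852]
orientation: [-180.0, -0.0, 90.0]
contact_force: [-0.8, -0.0, -1.3]
grip_width: 0.0302
```

View pics/a2.png

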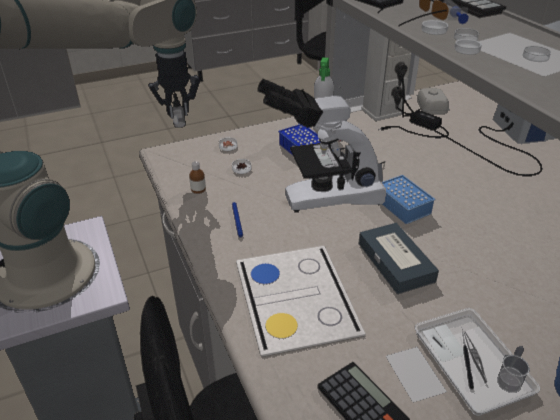

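```bash
python3 -m creep '[[[-15,0,0],[0,0,0],1],[[-35,0,0],[0,0,0],1],[[-45,0,0],[0,0,0],1],[[-45,0,0],[0,0,0],1],[[-45,0,0],[0,0,0],1],[[-45,0,0],[0,0,0],1],[[-45,0,0],[0,0,0],1],[[-45,0,0],[0,0,0],1],[[-45,0,0],[0,0,0],1],[[-45,0,0],[0,0,0],1],[[-45,0,0],[0,0,0],1],[[-40,15,0],[0,0,0],1],[[-40,18,0],[0,0,0],1],[[-40,20,0],[0,0,0],1],[[-40,25,0],[0,0,0],1],[[-31,18,0],[0,0,0],1],[[-20,12,0],[0,0,0],1],[[0,0,0],[0,0,0],1],[[0,0,0],[0,0,0],1]]'; python3 - <<'E'
from h import *
p=shot('top','a3.png'); s=shot('side')
for q in (p,s): print(lm(q,'dropper_c'),lm(q,'pad_yellow'))
cv2.imwrite('pics/a3s.png',cv2.resize(s['img'][150:380,200:400,::-1],None,fx=2.6,fy=2.6,interpolation=cv2.INTER_CUBIC))
E
```

```text
time: 10.25
ee_pos: [0.5098, -0.3743, 0.1847]
orientation: [-179.9, -0.1, 90.0]
contact_force: [1.0, 0.1, -0.4]
grip_width: 0.0311
[] []
[([0.5092, -0.3699, 0.1734], 0.87), ([0.5487, 0.3447, 0.0094], 0.17)] [([0.4137, -0.3483, 0.0054], 0.61)]
```

View pics/a3s.png

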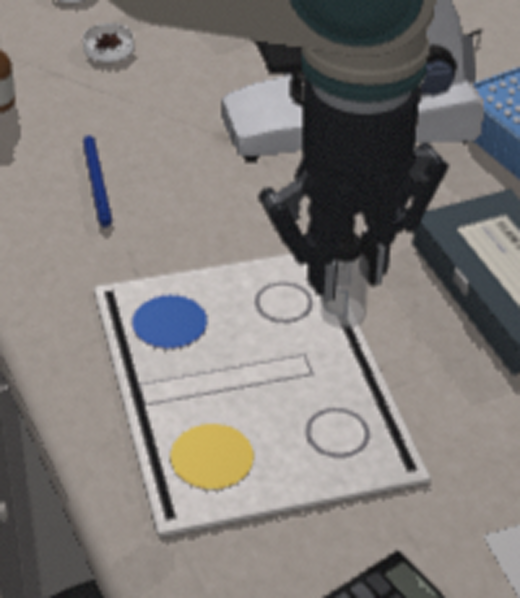

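```bash
python3 -m creep '[[[-0.5,1,15],[0,0,0],1],[[0,0,25],[0,0,0],1],[[0,0,30],[0,0,0],1],[[0,0,25],[0,0,0],1],[[0,0,15],[0,0,0],1],[[0,0,7],[0,0,0],1],[[0,0,3],[0,0,0],1],[[0,0,2],[0,0,0],1],[[0,0,0],[0,0,0],1],[[0,0,0],[0,0,0],1]]'
```

```text
time: 11.8
ee_pos: [0.5118, -0.3753, 0.0638]
orientation: [180.0, 0.0, 90.0]
contact_force: [0.5, 0.2, -0.9]
grip_width: 0.0308
```

```bash
python3 -m creep '[[[0,0,1],[0,0,0],1],[[0,0,0],[0,0,0],1]]';  python3 -m creep '[[[0,0,1],[0,0,0],1],[[0,0,0],[0,0,0],1],[[0,0,0],[0,0,0],1]]'; python3 - <<'E'
from h import *
s=shot('side')
print(lm(s,'dropper_c'))
cv2.imwrite('pics/a4s.png',cv2.resize(s['img'][200:380,230:400,::-1],None,fx=3.3,fy=3.3,interpolation=cv2.INTER_CUBIC))
E
```

```text
time: 12.05
ee_pos: [0.5116, -0.3751, 0.0622]
orientation: [-180.0, -0.0, 90.0]
contact_force: [0.0, 0.2, -0.3]
grip_width: 0.0309
time: 12.42
ee_pos: [0.5117, -0.3753, 0.0617]
orientation: [180.0, 0.0, 90.0]
contact_force: [-0.9, -0.1, 3.6]
grip_width: 0.031
[([0.5096, -0.372, 0.0509], 0.64)]
```

View pics/a4s.png

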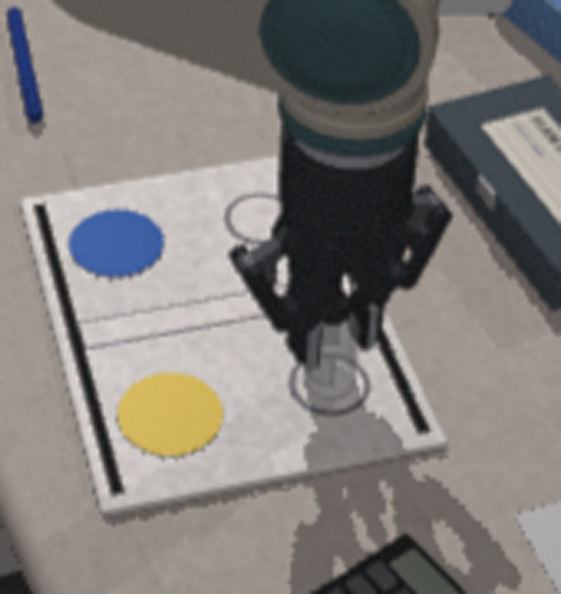

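The bottle base sits centred in the ring at (330,383), and the 3.6 N reading confirms contact. Releasing and lifting.

```bash
python3 -m creep '[[[0,0,0],[0,0,0],0.6],[[0,0,0],[0,0,0],0.4],[[0,0,0],[0,0,0],0.2],[[0,0,0],[0,0,0],0],[[0,0,0],[0,0,0],0],[[0,0,0],[0,0,0],0],[[0,0,-15],[0,0,0],0],[[0,0,-25],[0,0,0],0],[[0,0,-35],[0,0,0],0],[[0,0,-35],[0,0,0],0],[[0,0,-20],[0,0,0],0],[[0,0,-5],[0,0,0],0],[[0,0,0],[0,0,0],0]]'; python3 - <<'E'
from h import *
s=shot('side')
print(lm(s,'dropper_c'))
cv2.imwrite('pics/a5s.png',cv2.resize(s['img'][200:380,230:400,::-1],None,fx=3.3,fy=3.3,interpolation=cv2.INTER_CUBIC))
E
```

```text
time: 14.15
ee_pos: [0.5114, -0.375, 0.1953]
orientation: [-179.9, -0.1, 90.0]
contact_force: [-0.8, 1.0, 0.1]
grip_width: 0.0857
[([0.5115, -0.3705, 0.0489], 0.98)]
```

View pics/a5s.png

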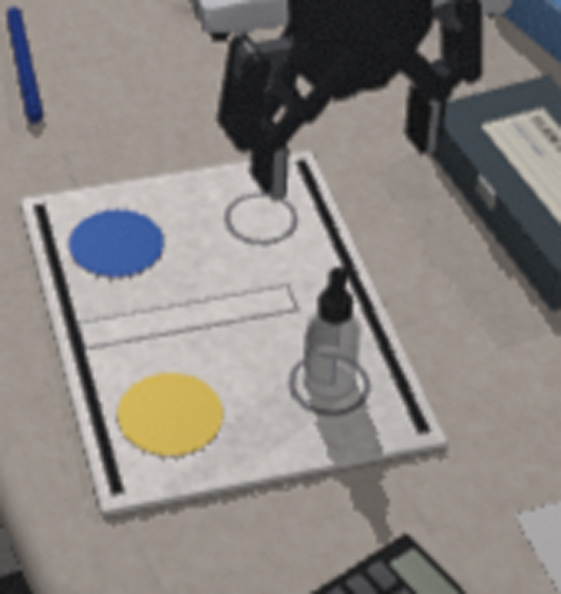

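The dropper bottle stands upright and centred on its ring. Next, the amber bottle.

```bash
python3 -m creep '[[[15,-10,0],[0,0,0],0],[[30,-20,0],[0,0,0],0],[[35,-25,0],[0,0,0],0],[[35,-25,0],[0,0,0],0],[[40,-20,0],[0,0,0],0],[[45,-9,0],[0,0,0],0],[[45,0,0],[0,0,0],0],[[45,0,0],[0,0,0],0],[[45,0,0],[0,0,0],0],[[45,0,0],[0,0,0],0],[[45,0,0],[0,0,0],0],[[45,0,0],[0,0,0],0],[[35,0,0],[0,0,0],0],[[24,0,0],[0,0,0],0],[[10,0,0],[0,0,0],0],[[0,0,0],[0,0,0],0],[[0,0,0],[0,0,0],0]]'
```

```text
time: 16.38
ee_pos: [0.4027, 0.1631, 0.1961]
orientation: [-180.0, 0.0, 90.0]
contact_force: [-0.5, -0.1, 0.1]
grip_width: 0.085
```

Going down 150 mm to z≈0.046, then closing.

```bash
python3 -m creep '[[[0.5,-0.5,15],[0,0,0],0],[[0,0,30],[0,0,0],0],[[0,0,30],[0,0,0],0],[[0,0,25],[0,0,0],0],[[0,0,20],[0,0,0],0],[[0,0,15],[0,0,0],0],[[0,0,10],[0,0,0],0],[[0,0,5],[0,0,0],0],[[0,0,0],[0,0,0],0],[[0,0,0],[0,0,0],0.2],[[0,0,0],[0,0,0],0.35],[[0,0,0],[0,0,0],0.5],[[0,0,0],[0,0,0],1],[[0,0,0],[0,0,0],1],[[0,0,0],[0,0,0],1],[[0,0,0],[0,0,0],1]]'
```

```text
time: 18.38
ee_pos: [0.4026, 0.1645, 0.0469]
orientation: [179.9, -0.0, 90.0]
contact_force: [-0.5, 0.4, 6.0]
grip_width: 0.0383
```

```bash
python3 -m creep '[[[0,0,-5],[0,0,0],1],[[0,0,-15],[0,0,0],1],[[0,0,-30],[0,0,0],1],[[0,0,-30],[0,0,0],1],[[0,0,-30],[0,0,0],1],[[-10,0,-15],[0,0,0],1],[[-30,0,-5],[0,0,0],1],[[-42,0,0],[0,0,0],1],[[-42,0,0],[0,0,0],1],[[-42,0,0],[0,0,0],1],[[-42,0,0],[0,0,0],1],[[-42,0,0],[0,0,0],1],[[-42,0,0],[0,0,0],1],[[-40,10,0],[0,0,0],1],[[-35,25,0],[0,0,0],1],[[-25,35,0],[0,0,0],1],[[0,34,0],[0,0,0],1],[[0,20,0],[0,0,0],1],[[0,10,0],[0,0,0],1],[[0,0,0],[0,0,0],1]]'; python3 - <<'E'
from h import *
s=shot('side'); print(lm(s,'amber_c'), readout.get_state()['ee_pos'])
E
```

```text
time: 20.88
ee_pos: [0.5358, -0.2277, 0.1759]
orientation: [-179.9, -0.0, 90.0]
contact_force: [0.0, 0.3, -1.0]
grip_width: 0.0379
[([0.5332, -0.226, 0.1725], 0.66), ([0.7243, -0.2913, -0.0017], 0.66)] [ 0.53546369 -0.22774691  0.17625579]
```

```bash
python3 -m creep '[[[0,1,15],[0,0,0],1],[[0,0.5,25],[0,0,0],1],[[0,0,30],[0,0,0],1],[[0,0,25],[0,0,0],1],[[0,0,15],[0,0,0],1],[[0,0,7],[0,0,0],1],[[0,0,3],[0,0,0],1],[[0,0,2],[0,0,0],1],[[0,0,0],[0,0,0],1],[[0,0,0],[0,0,0],1]]'; python3 -m creep '[[[0,0,0.5],[0,0,0],1],[[0,0,0],[0,0,0],1]]'
```

```text
time: 22.22
ee_pos: [0.5379, -0.2278, 0.0548]
orientation: [180.0, 0.0, 90.0]
contact_force: [-0.2, 0.4, -0.2]
grip_width: 0.0383
time: 22.48
ee_pos: [0.5377, -0.2277, 0.0538]
orientation: [180.0, -0.0, 90.0]
contact_force: [0.6, -0.6, -1.0]
grip_width: 0.0381
```

```bash
python3 - <<'E'
from h import *
s=shot('side')
print(lm(s,'amber_c'))
cv2.imwrite('pics/a6s.png',cv2.resize(s['img'][180:360,230:400,::-1],None,fx=3.3,fy=3.3,interpolation=cv2.INTER_CUBIC))
E
```

```text
[([0.5358, -0.2281, 0.0528], 0.87)]
```

View pics/a6s.png

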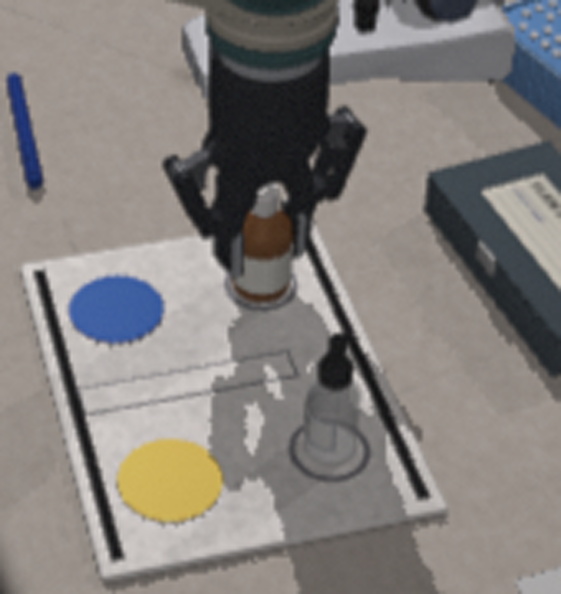

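The amber bottle is over its ring at (262,290) and about 1 mm off the board. Lowering to contact.

```bash
python3 -m creep '[[[0,0,0.8],[0,0,0],1],[[0,0,0],[0,0,0],1],[[0,0,0],[0,0,0],1]]'
```

```text
time: 22.95
ee_pos: [0.5376, -0.2276, 0.0529]
orientation: [-180.0, -0.0, 90.0]
contact_force: [-0.2, -0.4, -1.6]
grip_width: 0.0381
```

```bash
python3 -m creep '[[[0,0,0.8],[0,0,0],1],[[0,0,0],[0,0,0],1],[[0,0,0],[0,0,0],1]]'
```

```text
time: 23.32
ee_pos: [0.5377, -0.2277, 0.0529]
orientation: [180.0, 0.0, 90.0]
contact_force: [-2.8, 0.9, 5.6]
grip_width: 0.0383
```

```bash
python3 -m creep '[[[0,0,0],[0,0,0],0.5],[[0,0,0],[0,0,0],0.3],[[0,0,0],[0,0,0],0.1],[[0,0,0],[0,0,0],0],[[0,0,0],[0,0,0],0],[[0,0,0],[0,0,0],0],[[0,0,-15],[0,0,0],0],[[0,0,-25],[0,0,0],0],[[0,0,-35],[0,0,0],0],[[0,0,-35],[0,0,0],0],[[0,0,-20],[0,0,0],0],[[0,0,-5],[0,0,0],0],[[0,0,0],[0,0,0],0]]'; python3 - <<'E'
from h import *
s=shot('side')
print(lm(s,'dropper_c'),lm(s,'amber_c'))
cv2.imwrite('pics/a7s.png',cv2.resize(s['img'][180:360,230:400,::-1],None,fx=3.3,fy=3.3,interpolation=cv2.INTER_CUBIC))
E
```

```text
time: 24.95
ee_pos: [0.5375, -0.2276, 0.1872]
orientation: [180.0, -0.0, 90.0]
contact_force: [0.3, 0.3, -0.3]
grip_width: 0.0858
[([0.5134, -0.3738, 0.0548], 0.97), ([0.4373, -0.21, 0.0052], 0.31)] [([0.5366, -0.2288, 0.0487], 0.61)]
```

View pics/a7s.png

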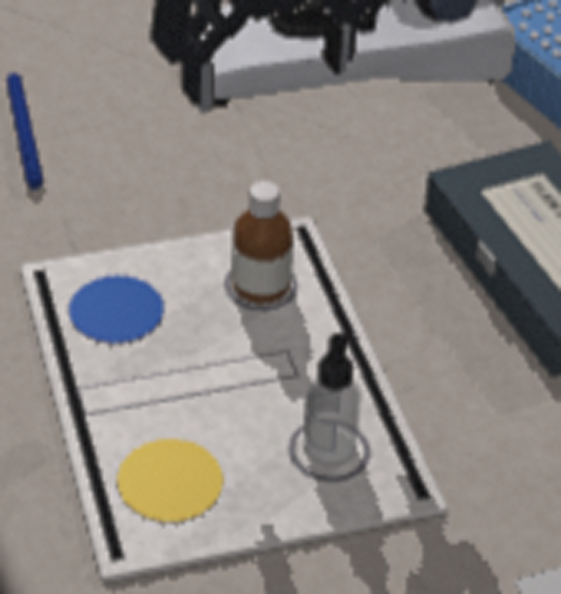

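Both bottles are upright on their rings. Next, the red dish.

```bash
python3 -m creep '[[[15,-25,0],[0,0,0],0],[[20,-38,0],[0,0,0],0],[[25,-38,0],[0,0,0],0],[[30,-26,0],[0,0,0],0],[[40,-10,0],[0,0,0],0],[[45,0,0],[0,0,0],0],[[45,0,0],[0,0,0],0],[[45,0,0],[0,0,0],0],[[45,0,0],[0,0,0],0],[[45,0,0],[0,0,0],0],[[45,0,0],[0,0,0],0],[[45,25,0],[0,0,0],0],[[45,35,0],[0,0,0],0],[[35,35,0],[0,0,0],0],[[27,30,0],[0,0,0],0],[[15,18,0],[0,0,0],0],[[5,7,0],[0,0,0],0],[[0,0,0],[0,0,0],0],[[0,0,0],[0,0,0],0]]'; python3 - <<'E'
from h import *
s=shot('side'); print(lm(s,'dish_red_c'))
E
```

```text
time: 27.48
ee_pos: [0.5502, 0.3439, 0.1873]
orientation: [-180.0, 0.0, 90.0]
contact_force: [0.1, -0.4, 1.1]
grip_width: 0.0854
[([0.5464, 0.3451, 0.0107], 0.73)]
```

```bash
python3 -m creep '[[[0.5,0,15],[0,0,0],0],[[0,0,30],[0,0,0],0],[[0,0,30],[0,0,0],0],[[0,0,30],[0,0,0],0],[[0,0,25],[0,0,0],0],[[0,0,15],[0,0,0],0],[[0,0,10],[0,0,0],0],[[0,0,5],[0,0,0],0],[[0,0,2],[0,0,0],0],[[0,0,0],[0,0,0],0],[[0,0,0],[0,0,0],0]]'; python3 - <<'E'
from h import *
s=shot('side')
cv2.imwrite('pics/a8s.png',cv2.resize(s['img'][70:190,180:320,::-1],None,fx=5,fy=5,interpolation=cv2.INTER_CUBIC))
E
```

```text
time: 28.95
ee_pos: [0.551, 0.345, 0.0259]
orientation: [179.9, -0.0, 90.0]
contact_force: [-0.5, 0.9, 0.7]
grip_width: 0.0858
```

View pics/a8s.png

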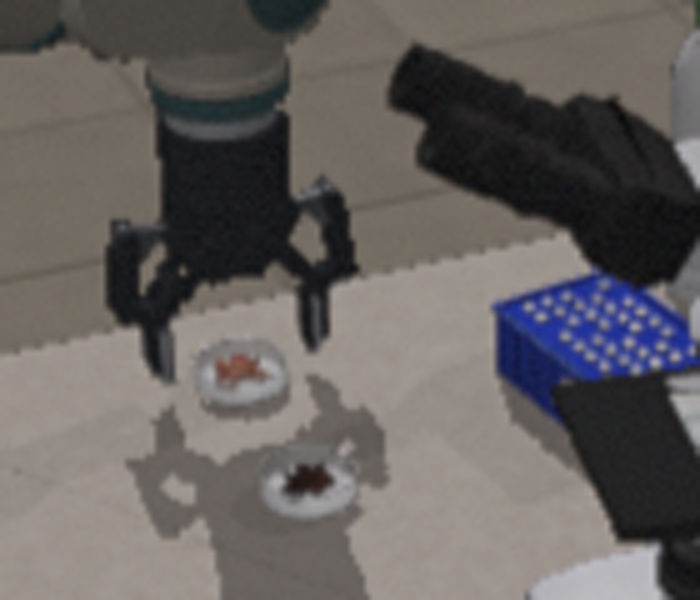

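The red dish at (242,378) is between the fingers at (160,375) and (315,340). I'll lower 4 mm while closing.

```bash
python3 -m creep '[[[0,0,2],[0,0,0],0.15],[[0,0,2],[0,0,0],0.2],[[0,0,0],[0,0,0],0.2],[[0,0,0],[0,0,0],0.25]]'; python3 -m creep '[[[0,0,0],[0,0,0],0.3],[[0,0,0],[0,0,0],0.35],[[0,0,0],[0,0,0],0.4],[[0,0,0],[0,0,0],0.5],[[0,0,0],[0,0,0],0.5],[[0,0,0],[0,0,0],0.5]]'
```

```text
time: 29.5
ee_pos: [0.5507, 0.3448, 0.0212]
orientation: [180.0, -0.0, 90.0]
contact_force: [-0.2, 0.4, -0.8]
grip_width: 0.0641
time: 30.25
ee_pos: [0.551, 0.3451, 0.022]
orientation: [179.9, -0.0, 90.0]
contact_force: [-1.7, -0.1, 5.8]
grip_width: 0.052
```

```bash
python3 -m creep '[[[0,0,-3],[0,0,0],0.6],[[0,0,-10],[0,0,0],0.6],[[0,0,-20],[0,0,0],0.6],[[0,0,-30],[0,0,0],0.6],[[0,0,-30],[0,0,0],0.6],[[0,0,-30],[0,0,0],0.6],[[0,0,-10],[0,0,0],0.6],[[0,0,0],[0,0,0],0.6]]'; python3 - <<'E'
from h import *
s=shot('side');print(lm(s,'dish_red_c'))
cv2.imwrite('pics/a9s.png',cv2.resize(s['img'][30:190,160:320,::-1],None,fx=4,fy=4,interpolation=cv2.INTER_CUBIC))
E
```

```text
time: 31.25
ee_pos: [0.5508, 0.345, 0.1551]
orientation: [179.9, -0.0, 90.0]
contact_force: [-0.9, 0.8, -0.2]
grip_width: 0.0522
[([0.547, 0.3435, 0.1408], 0.51)]
```

View pics/a9s.png

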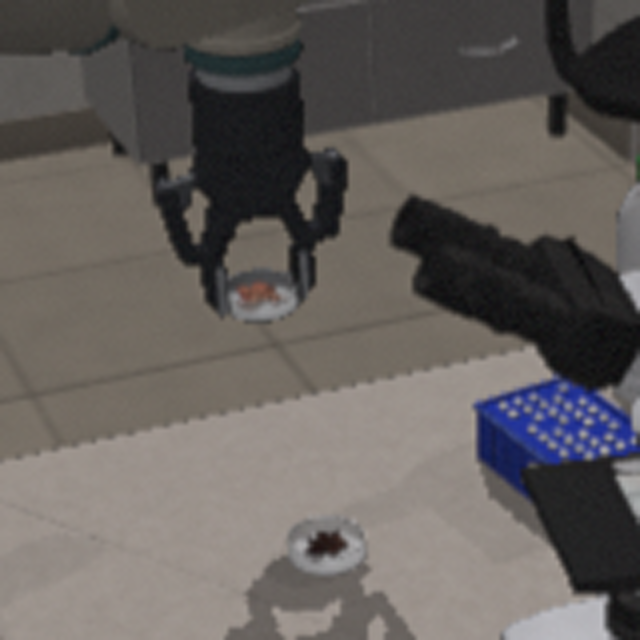

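The dish is held level. Carrying it round the front to the yellow pad.

```bash
python3 -m creep '[[[-15,-20,0],[0,0,0],0.6],[[-25,-30,0],[0,0,0],0.6],[[-35,-35,0],[0,0,0],0.6],[[-40,-35,0],[0,0,0],0.6],[[-45,-18.5,0],[0,0,0],0.6],[[-50,0,0],[0,0,0],0.6],[[-50,0,0],[0,0,0],0.6],[[-50,0,0],[0,0,0],0.6],[[-50,0,0],[0,0,0],0.6],[[-50,0,0],[0,0,0],0.6],[[-50,0,0],[0,0,0],0.6],[[-50,0,0],[0,0,0],0.6],[[-50,0,0],[0,0,0],0.6],[[-50,0,0],[0,0,0],0.6],[[-40,0,0],[0,0,0],0.6],[[-30,0,0],[0,0,0],0.6],[[-15,0,0],[0,0,0],0.6],[[-7,0,0],[0,0,0],0.6],[[0,0,0],[0,0,0],0.6],[[0,0,0],[0,0,0],0.6]]'; python3 - <<'E'
from h import *
s=shot('side');print(lm(s,'dish_red_c'))
E
```

```text
time: 33.85
ee_pos: [0.4124, -0.3563, 0.1542]
orientation: [180.0, -0.0, 90.1]
contact_force: [1.1, 0.1, -0.2]
grip_width: 0.0525
[([0.4087, -0.3574, 0.1417], 0.97)]
```

```bash
python3 -m creep '[[[-0.8,0.3,15],[0,0,0],0.6],[[0,0,25],[0,0,0],0.6],[[0,0,30],[0,0,0],0.6],[[0,0,25],[0,0,0],0.6],[[0,0,15],[0,0,0],0.6],[[0,0,7],[0,0,0],0.6],[[0,0,3],[0,0,0],0.6],[[0,0,2],[0,0,0],0.6],[[0,0,0],[0,0,0],0.6],[[0,0,0],[0,0,0],0.6]]'; python3 -m creep '[[[0,0,1],[0,0,0],0.6],[[0,0,1],[0,0,0],0.6],[[0,0,0],[0,0,0],0.6]]';  python3 - <<'E'
from h import *
s=shot('side');print(lm(s,'dish_red_c'))
cv2.imwrite('pics/b1s.png',cv2.resize(s['img'][200:360,210:370,::-1],None,fx=4,fy=4,interpolation=cv2.INTER_CUBIC))
E
```

```text
time: 35.2
ee_pos: [0.4126, -0.3581, 0.0326]
orientation: [180.0, 0.0, 90.0]
contact_force: [-0.3, -0.0, -1.0]
grip_width: 0.0524
time: 35.58
ee_pos: [0.4124, -0.3579, 0.0301]
orientation: [-180.0, -0.0, 90.0]
contact_force: [0.5, -0.4, -0.9]
grip_width: 0.0525
[([0.4117, -0.3579, 0.0146], 0.77)]
```

View pics/b1s.png

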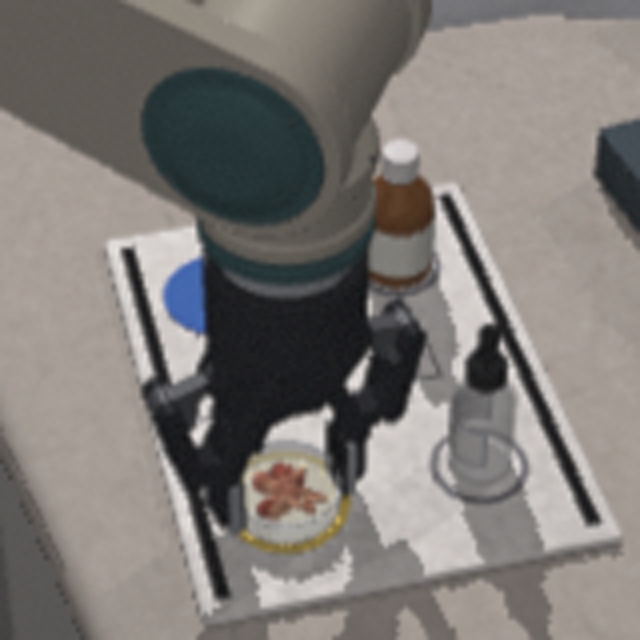

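The dish at (293,500) is over the yellow pad with an even rim showing. Lowering to contact, then releasing.

```bash
python3 -m creep '[[[0,0,0.7],[0,0,0],0.6],[[0,0,0],[0,0,0],0.6],[[0,0,0],[0,0,0],0.6]]'
```

```text
time: 36.05
ee_pos: [0.4125, -0.358, 0.03]
orientation: [180.0, 0.0, 90.0]
contact_force: [-2.6, 2.3, 5.3]
grip_width: 0.0523
```

```bash
python3 -m creep '[[[0,0,0],[0,0,0],0.35],[[0,0,0],[0,0,0],0.25],[[0,0,0],[0,0,0],0.15],[[0,0,0],[0,0,0],0.1],[[0,0,0],[0,0,0],0.1],[[0,0,0],[0,0,0],0.1],[[0,0,-10],[0,0,0],0.1],[[0,0,-25],[0,0,0],0.1],[[0,0,-35],[0,0,0],0],[[0,0,-35],[0,0,0],0],[[0,0,-30],[0,0,0],0],[[0,0,-10],[0,0,0],0],[[0,0,0],[0,0,0],0]]'; python3 - <<'E'
from h import *
s=shot('side');print(lm(s,'dish_red_c'))
cv2.imwrite('pics/b2s.png',cv2.resize(s['img'][200:360,210:370,::-1],None,fx=4,fy=4,interpolation=cv2.INTER_CUBIC))
E
```

```text
time: 37.67
ee_pos: [0.4125, -0.358, 0.1747]
orientation: [180.0, 0.0, 90.0]
contact_force: [0.2, 0.3, 0.0]
grip_width: 0.0854
[([0.4064, -0.3565, 0.0153], 0.59)]
```

View pics/b2s.png

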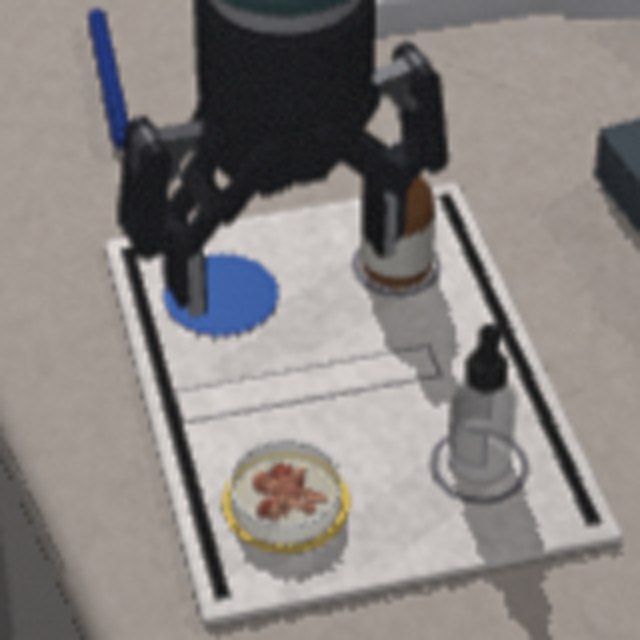

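The red dish is centred on the yellow pad. Next, the brown dish.

```bash
python3 -m creep '[[[20,0,0],[0,0,0],0],[[40,0,0],[0,0,0],0],[[50,0,0],[0,0,0],0],[[50,0,0],[0,0,0],0],[[50,0,0],[0,0,0],0],[[50,0,0],[0,0,0],0],[[50,0,0],[0,0,0],0],[[50,0,0],[0,0,0],0],[[50,0,0],[0,0,0],0],[[50,0,0],[0,0,0],0],[[40,10,0],[0,0,0],0],[[35,30,0],[0,0,0],0],[[20,35,0],[0,0,0],0],[[11,32,0],[0,0,0],0],[[5.5,18,0],[0,0,0],0],[[0,8,0],[0,0,0],0],[[0,0,0],[0,0,0],0],[[0,0,0],[0,0,0],0]]'; python3 - <<'E'
from h import *
s=shot('side'); print(lm(s,'dish_brown_c'))
E
```

```text
time: 40.02
ee_pos: [0.5449, 0.2133, 0.1743]
orientation: [-180.0, 0.0, 90.0]
contact_force: [0.5, -0.1, -0.3]
grip_width: 0.0852
[([0.5466, 0.2201, 0.0112], 0.58)]
```

```bash
python3 -m creep '[[[1,0.5,15],[0,0,0],0],[[0,0,30],[0,0,0],0],[[0,0,30],[0,0,0],0],[[0,0,30],[0,0,0],0],[[0,0,20],[0,0,0],0],[[0,0,12],[0,0,0],0],[[0,0,8],[0,0,0],0],[[0,0,4],[0,0,0],0],[[0,0,0],[0,0,0],0],[[0,0,0],[0,0,0],0]]'; python3 - <<'E'
from h import *
s=shot('side')
cv2.imwrite('pics/b3s.png',cv2.resize(s['img'][90:210,180:320,::-1],None,fx=5,fy=5,interpolation=cv2.INTER_CUBIC))
E
```

```text
time: 41.38
ee_pos: [0.5463, 0.2147, 0.0262]
orientation: [179.9, -0.0, 90.0]
contact_force: [-0.0, 0.6, -0.3]
grip_width: 0.0856
```

View pics/b3s.png

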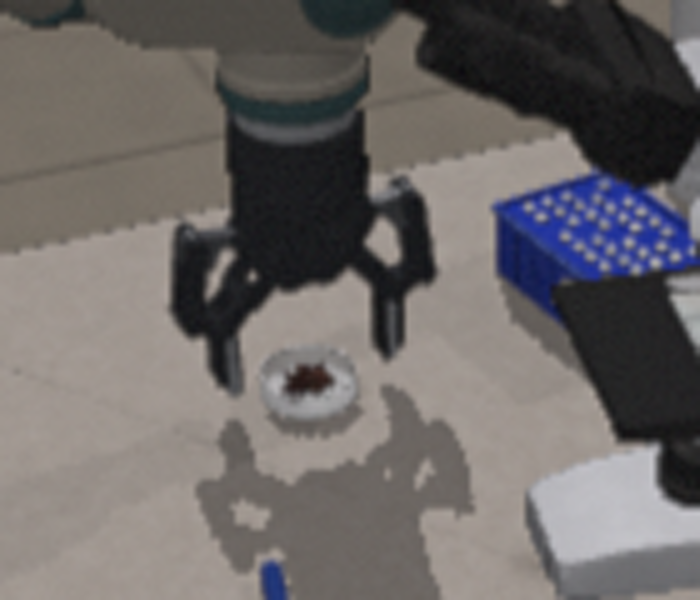

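The brown dish at (310,385) is between the fingers. Closing, then lifting.

```bash
python3 -m creep '[[[0,0,2],[0,0,0],0.15],[[0,0,2],[0,0,0],0.2],[[0,0,0],[0,0,0],0.2],[[0,0,0],[0,0,0],0.25],[[0,0,0],[0,0,0],0.3],[[0,0,0],[0,0,0],0.35],[[0,0,0],[0,0,0],0.4],[[0,0,0],[0,0,0],0.5],[[0,0,0],[0,0,0],0.6],[[0,0,0],[0,0,0],0.6]]'
```

```text
time: 42.68
ee_pos: [0.5463, 0.2147, 0.0222]
orientation: [179.9, -0.0, 90.0]
contact_force: [-0.6, -0.7, 4.5]
grip_width: 0.0526
```

```bash
python3 -m creep '[[[0,0,-3],[0,0,0],0.6],[[0,0,-10],[0,0,0],0.6],[[0,0,-20],[0,0,0],0.6],[[0,0,-30],[0,0,0],0.6],[[0,0,-30],[0,0,0],0.6],[[0,0,-30],[0,0,0],0.6],[[0,0,-10],[0,0,0],0.6],[[0,0,0],[0,0,0],0.6]]'; python3 - <<'E'
from h import *
s=shot('side');print(lm(s,'dish_brown_c'))
cv2.imwrite('pics/b4s.png',cv2.resize(s['img'][40:200,160:320,::-1],None,fx=4,fy=4,interpolation=cv2.INTER_CUBIC))
E
```

```text
time: 43.68
ee_pos: [0.5461, 0.2146, 0.1553]
orientation: [179.9, -0.0, 90.0]
contact_force: [-1.2, 0.4, -0.8]
grip_width: 0.0523
[([0.5487, 0.2162, 0.146], 0.5)]
```

View pics/b4s.png

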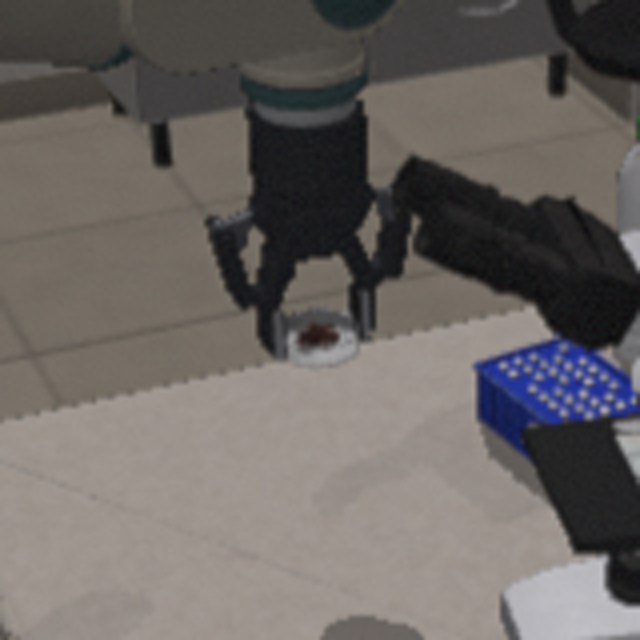

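```bash
python3 -m creep '[[[0,-15,0],[0,0,0],0.6],[[0,-30,0],[0,0,0],0.6],[[-5,-35,0],[0,0,0],0.6],[[-25,-35,0],[0,0,0],0.6],[[-40,-15,0],[0,0,0],0.6],[[-45,0,0],[0,0,0],0.6],[[-45,0,0],[0,0,0],0.6],[[-45,0,0],[0,0,0],0.6],[[-45,0,0],[0,0,0],0.6],[[-45,0,0],[0,0,0],0.6],[[-45,0,0],[0,0,0],0.6],[[-40,12,0],[0,0,0],0.6],[[-30,8,0],[0,0,0],0.6],[[-14.5,2.5,0],[0,0,0],0.6],[[0,0,0],[0,0,0],0.6],[[0,0,0],[0,0,0],0.6]]'; python3 - <<'E'
from h import *
s=shot('side');print(lm(s,'dish_brown_c'))
E
```

```text
time: 45.78
ee_pos: [0.4382, -0.209, 0.1542]
orientation: [-180.0, -0.0, 90.0]
contact_force: [-0.1, -1.0, 0.0]
grip_width: 0.0527
[([0.4337, -0.2052, 0.1421], 0.67)]
```

```bash
python3 -m creep '[[[-0.5,0.3,15],[0,0,0],0.6],[[0,0,25],[0,0,0],0.6],[[0,0,30],[0,0,0],0.6],[[0,0,25],[0,0,0],0.6],[[0,0,15],[0,0,0],0.6],[[0,0,7],[0,0,0],0.6],[[0,0,3],[0,0,0],0.6],[[0,0,2],[0,0,0],0.6],[[0,0,1],[0,0,0],0.6],[[0,0,1],[0,0,0],0.6],[[0,0,0],[0,0,0],0.6]]';  python3 - <<'E'
from h import *
s=shot('side');print(lm(s,'dish_brown_c'))
cv2.imwrite('pics/b5s.png',cv2.resize(s['img'][200:360,210:370,::-1],None,fx=4,fy=4,interpolation=cv2.INTER_CUBIC))
E
```

```text
time: 47.25
ee_pos: [0.4388, -0.2105, 0.0306]
orientation: [180.0, 0.0, 90.0]
contact_force: [-0.4, 0.4, -0.4]
grip_width: 0.0526
[]
```

View pics/b5s.png

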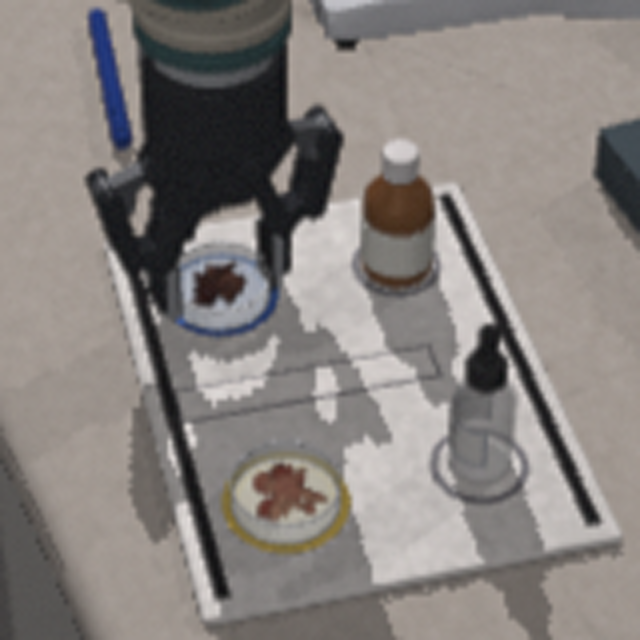

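The brown dish at (222,292) is centred on the blue pad. Lowering the last millimetre.

```bash
python3 -m creep '[[[0,0,0.7],[0,0,0],0.6],[[0,0,0.3],[0,0,0],0.6],[[0,0,0],[0,0,0],0.6]]'
```

```text
time: 47.72
ee_pos: [0.4389, -0.2105, 0.0301]
orientation: [180.0, 0.0, 90.0]
contact_force: [-3.3, 0.7, 5.5]
grip_width: 0.0528
```

```bash
python3 -m creep '[[[0,0,0],[0,0,0],0.35],[[0,0,0],[0,0,0],0.25],[[0,0,0],[0,0,0],0.15],[[0,0,0],[0,0,0],0.1],[[0,0,0],[0,0,0],0.1],[[0,0,0],[0,0,0],0.1],[[0,0,-10],[0,0,0],0.1],[[0,0,-25],[0,0,0],0.1],[[0,0,-35],[0,0,0],0.1],[[0,0,-35],[0,0,0],0.1],[[0,0,-30],[0,0,0],0.1],[[0,0,-10],[0,0,0],0.1],[[0,0,0],[0,0,0],0.1]]'; python3 - <<'E'
from h import *
s=shot('side');print([(l,lm(s,l)[:1]) for l in ['dish_red_c','dish_brown_c','amber_c','dropper_c','marker_c']])
cv2.imwrite('pics/b6s.png',cv2.resize(s['img'][190:360,210:370,::-1],None,fx=3.5,fy=3.5,interpolation=cv2.INTER_CUBIC))
m=trace(s,'marker_c')
for d in m[:2]:
  v,u=np.nonzero(d['region']); W=np.array([ray(s,a,b,.0075)[:2] for a,b in zip(u,v)],dtype=np.float32)*1000; print(cv2.minAreaRect(W),d['confidence'])
E
```

```text
time: 49.35
ee_pos: [0.4388, -0.2105, 0.1747]
orientation: [180.0, 0.0, 90.0]
contact_force: [0.3, -0.6, 0.0]
grip_width: 0.0769
[('dish_red_c', [([0.409, -0.3578, 0.0146], 0.72)]), ('dish_brown_c', [([0.4376, -0.2049, 0.019], 0.75)]), ('amber_c', [([0.5372, -0.2278, 0.0509], 0.76)]), ('dropper_c', [([0.5085, -0.3701, 0.0489], 0.81)]), ('marker_c', [([0.4508, -0.004, 0.0062], 0.56)])]
((443.7344970703125, -30.193561553955078), (86.08067321777344, 12.714451789855957), 76.8024673461914) 0.49
((429.8679504394531, -374.7301025390625), (41.63438415527344, 9.562520980834961), 42.4283332824707) 0.18
```

View pics/b6s.png

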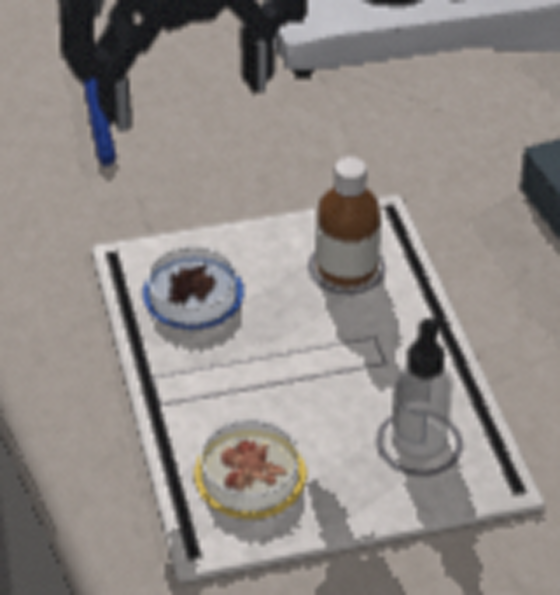

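All four placements look good. The marker is at about (0.4505, -0.003) with its long axis at 77°. I'll close the jaws halfway for clearance to the microscope.

```bash
python3 -m creep '[[[15,0,0],[0,0,0],0.5],[[30,0,0],[0,0,0],0.5],[[40,2,0],[0,0,0],0.5],[[40,3,0],[0,0,0],0.5],[[40,3,0],[0,0,0],0.5],[[27,3,0],[0,0,0],0.5],[[15,1,0],[0,0,0],0.5],[[0,0,0],[0,0,0.111],0.5],[[0,0,0],[0,0,0.112],0.5],[[0,0,0],[0,0,0],0.5],[[0,0,0],[0,0,0],0.5]]'; python3 - <<'E'
from h import *
s=shot('side')
cv2.imwrite('pics/b7s.png',cv2.resize(s['img'][120:280,180:340,::-1],None,fx=3.7,fy=3.7,interpolation=cv2.INTER_CUBIC))
E
```

```text
time: 51.08
ee_pos: [0.4507, -0.0035, 0.1745]
orientation: [-180.0, -0.0, 77.3]
contact_force: [-0.6, 0.5, 0.3]
grip_width: 0.0426
```

View pics/b7s.png

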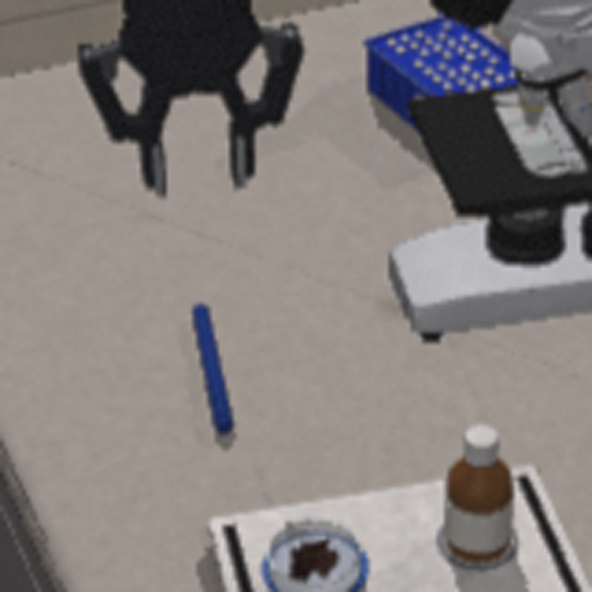

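```bash
python3 -m creep '[[[-1,0,15],[0,0,0],0.5],[[0,0,30],[0,0,0],0.5],[[0,0,30],[0,0,0],0.5],[[0,0,30],[0,0,0],0.5],[[0,0,20],[0,0,0],0.5],[[0,0,12],[0,0,0],0.5],[[0,0,6],[0,0,0],0.5],[[0,0,3],[0,0,0],0.5],[[0,0,0],[0,0,0],0.5],[[0,0,0],[0,0,0],0.5]]';  python3 - <<'E'
from h import *
s=shot('side')
cv2.imwrite('pics/b8s.png',cv2.resize(s['img'][150:270,180:320,::-1],None,fx=5,fy=5,interpolation=cv2.INTER_CUBIC))
E
```

```text
time: 52.38
ee_pos: [0.4509, -0.0044, 0.0291]
orientation: [179.9, -0.0, 77.2]
contact_force: [0.4, -0.0, 0.0]
grip_width: 0.0424
```

View pics/b8s.png

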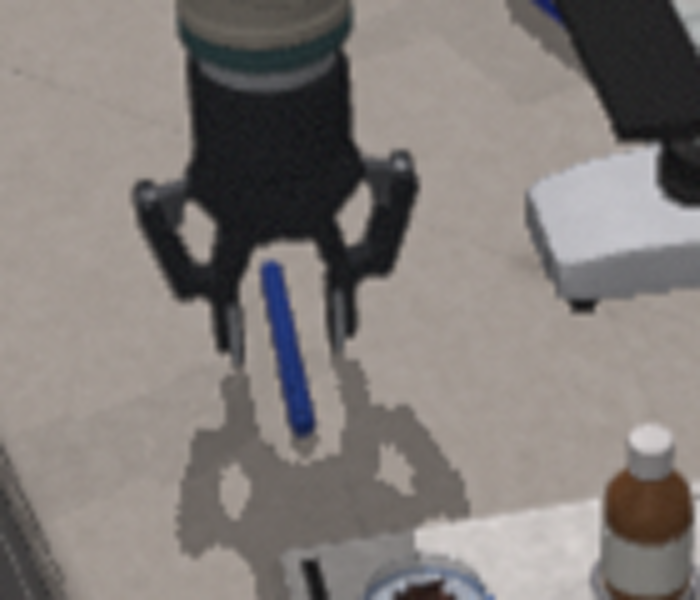

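The marker at (288,350) lies between the pads and in line with them. Closing.

```bash
python3 -m creep '[[[0,0,1],[0,0,0],0.6],[[0,0,0.5],[0,0,0],0.7],[[0,0,0],[0,0,0],0.8],[[0,0,0],[0,0,0],0.9],[[0,0,0],[0,0,0],1],[[0,0,0],[0,0,0],1],[[0,0,0],[0,0,0],1],[[0,0,0],[0,0,0],1]]'
```

```text
time: 53.42
ee_pos: [0.4507, -0.0044, 0.0272]
orientation: [180.0, -0.0, 77.2]
contact_force: [0.2, 0.2, 3.5]
grip_width: 0.0105
```

```bash
python3 -m creep '[[[0,0,-3],[0,0,0],1],[[0,0,-10],[0,0,0],1],[[0,0,-25],[0,0,0],1],[[0,0,-35],[0,0,0],1],[[0,0,-35],[0,0,0],1],[[0,0,-25],[0,0,0],1],[[0,0,-15],[0,0,0],1],[[-15.6,3.2,0],[0,0,0],1],[[-30,7,0],[0,0,0],1],[[-38,9,0],[0,0,0],1],[[-38,10,0],[0,0,0],1],[[-38,10,0],[0,0,0],1],[[-38,9,0],[0,0,0],1],[[-38,9,0],[0,0,0],1],[[-26,6,0],[0,0,0],1],[[-15,4,0],[0,0,0],1],[[0,0,0],[0,0,0],1]]'; python3 -m creep '[[[0,0,0],[0,0,0.127],1],[[0,0,0],[0,0,0.127],1],[[0,0,0],[0,0,0.127],1],[[0,0,0],[0,0,0.127],1],[[0,0,0],[0,0,0.127],1],[[0,0,0],[0,0,0.127],1],[[0,0,0],[0,0,0.127],1],[[0,0,0],[0,0,0.127],1],[[0,0,0],[0,0,0.127],1],[[0,0,0],[0,0,0.127],1],[[0,0,0],[0,0,0.127],1],[[0,0,0],[0,0,0.127],1],[[0,0,0],[0,0,0],1],[[0,0,0],[0,0,0],1]]'; python3 - <<'E'
from h import *
s=shot('side')
print(lm(s,'marker_c'))
m=trace(s,'marker_c')
for d in m[:2]:
  v,u=np.nonzero(d['region']); W=np.array([ray(s,a,b,.153)[:2] for a,b in zip(u,v)],dtype=np.float32)*1000; print(cv2.minAreaRect(W),d['confidence'])
cv2.imwrite('pics/c1s.png',cv2.resize(s['img'][150:370,200:400,::-1],None,fx=2.7,fy=2.7,interpolation=cv2.INTER_CUBIC))
E
```

```text
time: 55.55
ee_pos: [0.4543, -0.2896, 0.1739]
orientation: [-179.9, -0.0, 77.1]
contact_force: [-0.3, 0.1, 0.4]
grip_width: 0.0104
time: 57.3
ee_pos: [0.4549, -0.2885, 0.1749]
orientation: [-180.0, 0.0, -9.9]
contact_force: [0.6, -0.5, -0.2]
grip_width: 0.0102
[([0.4566, -0.288, 0.1551], 0.93)]
((456.5244140625, -287.19207763671875), (20.563142776489258, 133.3352813720703), 80.4714126586914) 0.6
```

View pics/c1s.png

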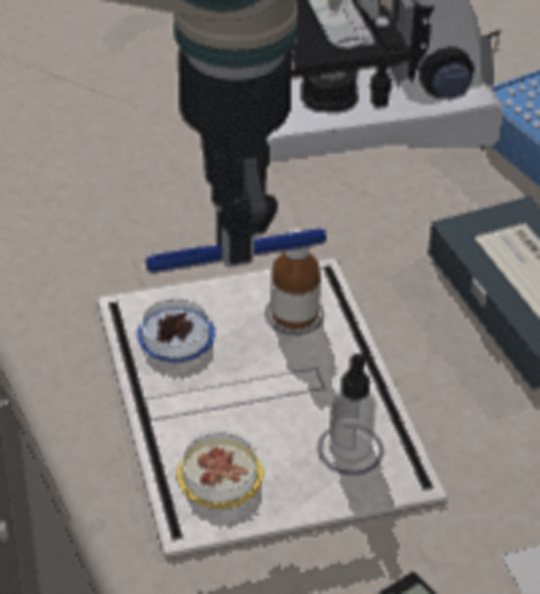

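The marker runs along the strip direction, centred to within about 2 mm. Lowering 140 mm.

```bash
python3 -m creep '[[[-1,0,15],[0,0,0],1],[[0,0,25],[0,0,0],1],[[0,0,30],[0,0,0],1],[[0,0,25],[0,0,0],1],[[0,0,20],[0,0,0],1],[[0,0,13],[0,0,0],1],[[0,0,7],[0,0,0],1],[[0,0,3],[0,0,0],1],[[0,0,1],[0,0,0],1],[[0,0,0],[0,0,0],1],[[0,0,0],[0,0,0],1]]'; python3 - <<'E'
from h import *
s=shot('side')
print(lm(s,'marker_c'))
cv2.imwrite('pics/c2s.png',cv2.resize(s['img'][180:360,220:380,::-1],None,fx=3.3,fy=3.3,interpolation=cv2.INTER_CUBIC))
E
```

```text
time: 58.82
ee_pos: [0.4541, -0.289, 0.0364]
orientation: [180.0, -0.0, -10.1]
contact_force: [-0.4, 0.4, 0.4]
grip_width: 0.0106
[([0.4565, -0.2916, 0.0107], 0.7)]
```

View pics/c2s.png

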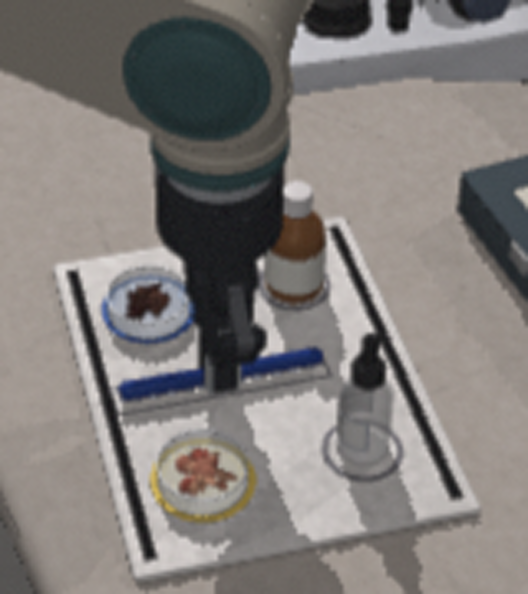

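```bash
python3 -m creep '[[[0,0,1.5],[0,0,0],1],[[0,0,1],[0,0,0],1],[[0,0,0.5],[0,0,0],1],[[0,0,0],[0,0,0],1],[[0,0,0],[0,0,0],1]]'; python3 - <<'E'
from h import *
s=shot('side')
print(lm(s,'marker_c'))
for d in trace(s,'marker_c')[:1]:
  v,u=np.nonzero(d['region']); W=np.array([ray(s,a,b,.0145)[:2] for a,b in zip(u,v)],dtype=np.float32)*1000; print(cv2.minAreaRect(W),d['confidence'])
E
```

```text
time: 59.55
ee_pos: [0.4539, -0.2888, 0.0332]
orientation: [-180.0, 0.0, -10.1]
contact_force: [-2.8, 1.7, 4.0]
grip_width: 0.0105
[]
((527.9285278320312, -342.7919921875), (111.64936828613281, 36.698787689208984), 61.0020866394043) 0.73
```

Contact is at the expected height. Opening slightly and lifting.

```bash
python3 -m creep '[[[0,0,0],[0,0,0],0.8],[[0,0,0],[0,0,0],0.7],[[0,0,0],[0,0,0],0.65],[[0,0,0],[0,0,0],0.6],[[0,0,0],[0,0,0],0.6],[[0,0,-8],[0,0,0],0.6],[[0,0,-15],[0,0,0],0.6],[[0,0,-30],[0,0,0],0.6],[[0,0,-40],[0,0,0],0.6],[[0,0,-40],[0,0,0],0.6],[[0,0,-40],[0,0,0],0.6],[[0,0,-20],[0,0,0],0.6],[[0,0,0],[0,0,0],0.6]]'; python3 -m creep '[[[-20,20,-10],[0,0,0],0.6],[[-20,40,-10],[0,0,0],0.6],[[0,50,-10],[0,0,0],0.6],[[0,50,0],[0,0,0],0.6],[[0,50,0],[0,0,0],0.6],[[0,50,0],[0,0,0],0.6],[[0,30,0],[0,0,0],0.6],[[0,10,0],[0,0,0],0.6],[[0,0,0],[0,0,0],0.6],[[0,0,0],[0,0,0],0.6]]'
```

```text
time: 61.32
ee_pos: [0.4545, -0.2893, 0.2289]
orientation: [179.9, -0.3, -10.1]
contact_force: [-0.6, -0.5, -0.4]
grip_width: 0.0337
time: 62.58
ee_pos: [0.3626, -0.5761, 0.2562]
orientation: [-180.0, -0.0, -10.0]
contact_force: [-0.4, 0.3, 0.2]
grip_width: 0.0341
```

```bash
python3 - <<'E'
from h import *
C=np.array([.4747,-.2925]);a=np.radians(-10.1);X=np.array([np.cos(a),np.sin(a)]);Y=np.array([-np.sin(a),np.cos(a)])
for c in ('top','side'):
  s=shot(c)
  for l in ['dish_red_c','dish_brown_c','amber_c','dropper_c','marker_c','tip_box','slide_case','board','pad_yellow','pad_blue']:
    r=lm(s,l)[:1]
    if r:
      q=np.array(r[0][0][:2])-C; print(c,l,r,'board',(q@X*1000).round(1),(q@Y*1000).round(1))
  for d in trace(s,'marker_c')[:1]:
    v,u=np.nonzero(d['region']); W=np.array([ray(s,x,y,.0135)[:2] for x,y in zip(u,v)],dtype=np.float32)*1000; R=cv2.minAreaRect(W); q=np.array(R[0])/1000-C; print('marker',R,d['confidence'],q@X*1000,q@Y*1000)
  if c=='side': cv2.imwrite('pics/d1s.png',cv2.resize(s['img'][190:360,210:370,::-1],None,fx=3.5,fy=3.5,interpolation=cv2.INTER_CUBIC))
  else: cv2.imwrite('pics/d1t.png',cv2.resize(s['img'][205:315,330:460,::-1],None,fx=5.4,fy=5.4,interpolation=cv2.INTER_CUBIC))
E
```

```text
top dish_red_c [([0.4153, -0.3532, 0.0173], 0.95)] board -47.8 -70.2
top dish_brown_c [([0.4412, -0.2119, 0.0176], 0.79)] board -47.1 73.5
top amber_c [([0.5364, -0.2263, 0.0484], 0.71)] board 49.1 76.0
top dropper_c [([0.515, -0.3772, 0.0558], 0.63)] board 54.5 -76.3
top tip_box [([0.743, 0.2361, 0.0009], 0.58)] board 171.4 567.5
top board [([0.4755, -0.2875, 0.0034], 0.89)] board -0.1 5.1
top pad_yellow [([0.4098, -0.3594, 0.0125], 0.67)] board -52.2 -77.2
top pad_blue [([0.4359, -0.2087, 0.0059], 0.5)] board -52.9 75.7
marker ((455.0509338378906, -290.65704345703125), (14.387654304504395, 130.0135955810547), 78.97268676757812) 0.77 -19.66776137539501 -1.6313958265065556
side dish_red_c [([0.4106, -0.3605, 0.0129], 0.94)] board -51.2 -78.2
side dish_brown_c [([0.4389, -0.2038, 0.0201], 0.84)] board -50.8 81.0
side dropper_c [([0.5122, -0.3703, 0.0497], 0.7)] board 50.6 -70.0
side marker_c [([0.4562, -0.2898, 0.0105], 0.74)] board -18.7 -0.6
side slide_case [([0.7245, -0.2904, -0.0014], 0.89)] board 245.6 45.9
side board [([0.4763, -0.2853, -0.0], 0.83)] board 0.3 7.4
side pad_yellow [([0.4157, -0.3505, 0.0052], 0.59)] board -47.9 -67.4
side pad_blue [([0.4384, -0.2079, 0.0029], 0.54)] board -50.6 76.9
marker ((429.98052978515625, -284.9188537597656), (17.449722290039062, 82.28536224365234), 80.39167022705078) 0.62 -45.355941429460245 -0.37864450278329503
```

View pics/d1s.png

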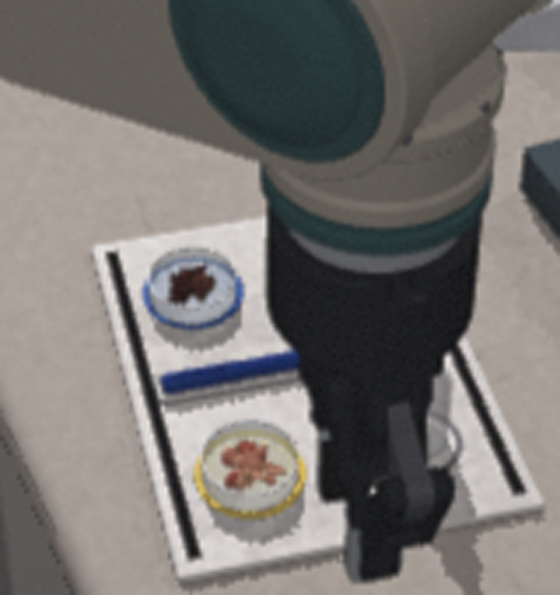

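View pics/d1t.png

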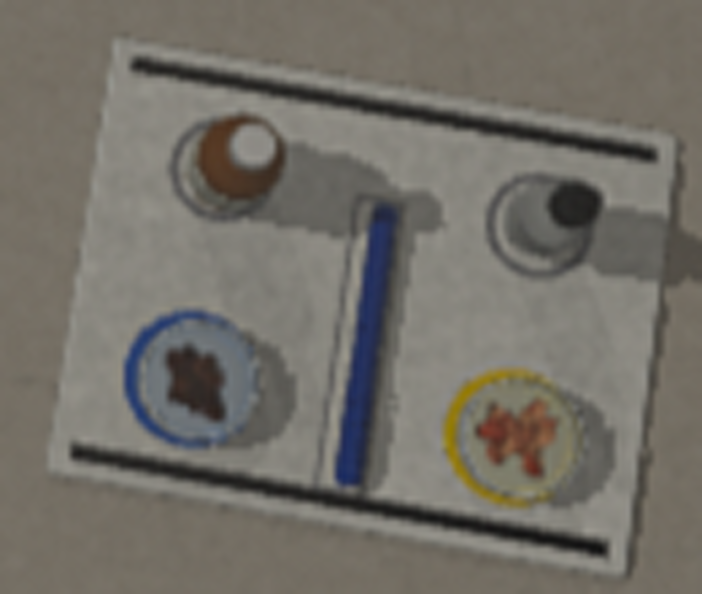

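Everything is in place: the marker is inside the strip outline, both dishes are within their pads, and both bottles stand on their rings. The arm is clear. Handing in.

```bash
python3 -c "
from plant import close_job
print(close_job())"
```

```text
the job is handed in; nothing more can be done
None
```

The board is set up and the job is handed in, at about 63 s of the 144 s allowed. Both bottles went onto their rings first, then the red dish onto yellow and the brown dish onto blue, and last the marker onto its strip.

**Last checks:** The final pictures show every item in place, and nothing tipped. All five were released, and the arm was clear of the scene.
- **Marker:** about 1–2 mm off the strip's centre line, about 1° off its direction, and about 1 mm off along it.
- **Bottles:** the network put them about 1–7 mm from their ring centres. The close-ups taken right after release showed each one centred in its ring.
- **Dishes:** the network put them about 3–6 mm from the pad centres. In the pictures an even pad rim shows around both once allowance is made for viewing height.

**Disagreements:**
- The trained networks scattered by several mm. They also put the fixed board up to 7 mm from where the pixel geometry did, so I relied on the pixel geometry.
- In the last side picture the arm hid the amber bottle and part of the marker, so the top picture decided for those.
- The tip box was read within 1 mm of its starting position in the top view, and the slide case within 2 mm in the side view. Each was found in only one of the two last pictures.

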